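# Set the bench dog to the height of a carving blank

## Task

Set the carving blank that lies on the robot's left on top of the bench block, wholly on the block with its pencilled leaf up and well clear of the bench dog, and let go of it. Then pull the dog straight up, part of the way out of its square hole without pulling it clear or tilting it, until its top is level with the top of that blank, and finish while still holding it there, so that its clamp can be set. Leave the other blank, the mallet and the glue bottle where they are.

Things in the scene. Friction and masses are not known exactly. Their poses are not given: they have to be found in the camera images.
- riser: The bench block, a fixed pale wooden block in the middle of the work, 220 mm (its x) by 200 mm (its y) by 100 mm high, with a row of three square holes near its far edge (x = +60 mm, y = -65, 0 and +65 mm in its frame). The dog is in the middle hole, the other two are empty. The rest of the top, from x = -110 to about +30 mm, is clear. Origin: centre of the underside; z up, x roughly away from the robot. It does not move.
- riser_hole1 (a point): Centre of the mouth of the middle hole, at the top of the bench block. The hole is 23.5 mm square and 90 mm deep.
- dog: The bench dog, dark wood, about 90 g, loose in the middle hole: a 22 mm square shaft 85 mm long (0.75 mm play on each side) under a 30 mm square, 32 mm high head, whose sides are parallel to those of the block. At the start the head rests on the block, its top 32 mm above it. If let go it falls back. Origin: centre of the shaft's foot; z up along the shaft; the head spans z = 85 to 117 mm.
- dog_top (a point): Centre of the top face of the dog's head.
- blank_low: A block of pale carving wood, 60 mm wide (its x), 110 mm long (its y; its four upright corners are notched, so that the full 60 mm width runs over the middle 84 mm and the end faces are 38 mm wide), 56 mm high, with a leaf pencilled on its top; about 0.2 kg. It starts upright on the table to one side of the bench block, long axis roughly along world y: either this or the other blank is the left one (+y is the robot's left). Origin: centre of the underside, z up.
- blank_low_top (a point): Centre of the top face of the low blank, 56 mm above its underside.
- blank_tall: A block of pale carving wood, 60 mm wide (its x), 110 mm long (its y; its four upright corners are notched, so that the full 60 mm width runs over the middle 84 mm and the end faces are 38 mm wide), 74 mm high, with a leaf pencilled on its top; about 0.2 kg. It starts upright on the table to one side of the bench block, long axis roughly along world y: either this or the other blank is the left one (+y is the robot's left). Origin: centre of the underside, z up.
- blank_tall_top (a point): Centre of the top face of the tall blank, 74 mm above its underside.
- mallet: A round carver's mallet standing on its head, handle up, 215 mm high, head 86 mm across at most, left of the far end of the bench block; bystander. Origin: centre of its foot.
- glue: A white glue bottle, 60 mm across, 150 mm high, right of the far end of the bench block; bystander. Origin: centre of its foot.

How it is judged:
On the way, in this order (a step that is already met when the one before it is completed fails the run):
1. the blank from the robot's left stands on the bench block, let go (((z of blank_low in the frame of riser between 0.094 and 0.106 m and x of blank_low in the frame of riser between -0.09 and 0.09 m and y of blank_low in the frame of riser between -0.085 and 0.085 m and angle between blank_low_top's own z axis and vertical below 0.08 rad and contact force between the fingers and blank_low below 0.1 N and linear speed of blank_low below 0.02 m/s and height (world z) of blank_tall below 0.01 m and distance of blank_tall from where it was at the start of the episode below 0.03 m and world y of blank_tall below -0.2 m) or (z of blank_tall in the frame of riser between 0.094 and 0.106 m and x of blank_tall in the frame of riser between -0.09 and 0.09 m and y of blank_tall in the frame of riser between -0.085 and 0.085 m and angle between blank_tall_top's own z axis and vertical below 0.08 rad and contact force between the fingers and blank_tall below 0.1 N and linear speed of blank_tall below 0.02 m/s and height (world z) of blank_low below 0.01 m and distance of blank_low from where it was at the start of the episode below 0.03 m and world y of blank_low below -0.2 m))), for 0.2 s.
2. the dog is held with its top level with that blank's top ((((z of blank_low in the frame of riser between 0.094 and 0.106 m and x of blank_low in the frame of riser between -0.09 and 0.09 m and y of blank_low in the frame of riser between -0.085 and 0.085 m and angle between blank_low_top's own z axis and vertical below 0.08 rad and contact force between the fingers and blank_low below 0.1 N and linear speed of blank_low below 0.02 m/s and height (world z) of blank_tall below 0.01 m and distance of blank_tall from where it was at the start of the episode below 0.03 m and world y of blank_tall below -0.2 m) and z of dog_top in the frame of riser between 0.151 and 0.161 m and contact force between the fingers and dog above 1.5 N and angle between the z axis of dog and the z axis of riser, either way round below 0.07 rad and horizontal distance between dog_top and riser_hole1 below 0.008 m) or ((z of blank_tall in the frame of riser between 0.094 and 0.106 m and x of blank_tall in the frame of riser between -0.09 and 0.09 m and y of blank_tall in the frame of riser between -0.085 and 0.085 m and angle between blank_tall_top's own z axis and vertical below 0.08 rad and contact force between the fingers and blank_tall below 0.1 N and linear speed of blank_tall below 0.02 m/s and height (world z) of blank_low below 0.01 m and distance of blank_low from where it was at the start of the episode below 0.03 m and world y of blank_low below -0.2 m) and z of dog_top in the frame of riser between 0.169 and 0.179 m and contact force between the fingers and dog above 1.5 N and angle between the z axis of dog and the z axis of riser, either way round below 0.07 rad and horizontal distance between dog_top and riser_hole1 below 0.008 m))), for 0.2 s.
At the end, for the whole second after the job is handed in: The left blank stands upright, let go, on the bench block (centre within 90 by 85 mm of the block's) and off the dog; the other is within 30 mm of its start; the fingers hold the dog still (over 1.5 N), in line with its hole (0.07 rad, 8 mm), its top within 5 mm of the blank's top ((((z of blank_low in the frame of riser between 0.094 and 0.106 m and x of blank_low in the frame of riser between -0.09 and 0.09 m and y of blank_low in the frame of riser between -0.085 and 0.085 m and angle between blank_low_top's own z axis and vertical below 0.08 rad and contact force between the fingers and blank_low below 0.1 N and linear speed of blank_low below 0.02 m/s and height (world z) of blank_tall below 0.01 m and distance of blank_tall from where it was at the start of the episode below 0.03 m and world y of blank_tall below -0.2 m) and z of dog_top in the frame of riser between 0.151 and 0.161 m and contact force between dog and blank_low below 0.5 N) or ((z of blank_tall in the frame of riser between 0.094 and 0.106 m and x of blank_tall in the frame of riser between -0.09 and 0.09 m and y of blank_tall in the frame of riser between -0.085 and 0.085 m and angle between blank_tall_top's own z axis and vertical below 0.08 rad and contact force between the fingers and blank_tall below 0.1 N and linear speed of blank_tall below 0.02 m/s and height (world z) of blank_low below 0.01 m and distance of blank_low from where it was at the start of the episode below 0.03 m and world y of blank_low below -0.2 m) and z of dog_top in the frame of riser between 0.169 and 0.179 m and contact force between dog and blank_tall below 0.5 N)) and contact force between the fingers and dog above 1.5 N and angle between the z axis of dog and the z axis of riser, either way round below 0.07 rad and horizontal distance between dog_top and riser_hole1 below 0.008 m and linear speed of dog below 0.01 m/s); the arm keeps its last pose, push and grip.
It fails at once if the dog is pulled clear of its hole (z of dog in the frame of riser above 0.095 m).
It fails at once if the dog is wrenched askew (angle between the z axis of dog and the z axis of riser, either way round above 0.15 rad).
It fails at once if a bystander is disturbed (distance of any of mallet, glue from where it was at the start of the episode above 0.03 m).
It also fails if it takes over 56 s, if anything falls off the work surface, if the arm or the gripper's body presses on something with over 40 N, if the wrist force passes 120 N, or if a joint passes its speed limit or range.

## Robot

A 7-joint arm with a two-finger parallel gripper is mounted at the origin on the work surface. World frame = base frame: x ahead of the robot, y to its left, z up, the work surface at z = 0. Lengths are in m, angles in rad, forces in N, time in s.
With the tool pointing down it reaches from about 0.4 to 0.875 m from the base axis. Payload 19.3 kg.
Tool frame: the origin (TCP) lies at the very end of the fingers, on their centre line; the grasp point (between the pads) lies 19 mm behind it; z points along the fingers, y is the line along which they close (so a half turn about z gives the same grasp; the last joint's range is limited). The gripper opens to 85 mm and grips with 20 to 120 N. Pads are 22 mm wide; open, the fingers measure 114 mm over their backs; the gripper's body (76 mm by 85 mm) begins 54 mm behind the grasp point. The pads swing forward as they close: fully open they stand 13 mm farther back than shut.
Start: joints at [-1.217, 0.521, -0.036, 1.599, 0.021, 1.021, -0.113], TCP at [0.257, 0.57, 0.231] pointing down, gripper open.
Joint ranges: [-2.91, 2.91], [-0.3, 2.13], [-1.5, 1.42], [0.17, 2.43], [-1.26, 4.41], [0.16, 1.93], [-2.52, 2.52]. Speed limits (rad/s): [1.89, 1.89, 2.39, 2.39, 3.01, 3.01, 3.01].

## Interface

Orientations are given as [roll, pitch, yaw] about the fixed x, y, z axes, in that order (R = Rz(yaw) Ry(pitch) Rx(roll)).
In Python, from workcell import bot gives the robot as it stands.
- The arm moves only by the tool carry_out, never from a script. Its argument "rows" is a list that holds one entry, the list of rows, each a list of 4 numbers: the shift along the tool's x, y, z in m, then the turn about the tool's z in degrees. In form: [[[x, y, z, twist], ...]]. A call has 1 to 12 rows; each row is the pose to reach, as a shift and turn from the pose commanded when the call began, along the tool's axes at that moment; what a row does not reach only later rows make up. A row lasts 1/12 s, in which the tool goes at most 41.7 mm and 7.16 degrees, less where a joint would pass 70% of its speed; a pose out of reach is approached as far as the arm can. A call with a gripper value outside its range is refused whole. "grip" is the finger opening in m, from 0 to 0.0854, set as the call begins (left out, the last holds). The fingers move at their own pace and stop on an object; "grip_force" is the grip in N (left out, the last holds). Time passes only in rows, so rows that repeat a pose let the fingers close. It gives the time, the measured TCP pose, the force, the opening and the grip force at its end, in the units of the state.
- bot.observe(): the state, without advancing time (a new reading comes with each control period).
- bot.grab_frame(name): name is "scene" or "top" or "wrist"; returns a dict with "pixels" (480x640x3 uint8, red, green, blue), "K" (3x3 intrinsics, pixels), "pose" (4x4, takes a point from camera to world coordinates). Camera axes: x right, y down, z forward; pixel columns grow to the right and rows downward; lengths in m; the calibration is good to about 2 mm. A picture is of the moment at which its call begins. There is no depth.
- bot.job_done(): hands the job in; it is judged then, once.
Trained networks look in a picture, given as the dict that the camera call returned (one of the last four; its "shot" number tells which), for a name from the list of things; names that differ only in an ending like _2 or _b are one class to them, and where a whole thing is asked for, a point or a joint stands for the part that bears it (a point fixed in the world has none). Each returns a list of dicts, best first, with "conf" (0 to 1); they miss things now and then, are a little off and sometimes report something else, mostly with a low value. They report only what shows in the picture. A call takes as long as a camera call.
- bot.look_for(picture, label): "position" ([column, row] in pixels, amid what is visible of it).
- bot.regions_of(picture, label): "region" (480x640 bool, what is visible of it) and "position" ([column, row] in pixels, amid what is visible of it).
- bot.spot_point(picture, label): "position" ([column, row] in pixels: a listed point, or the origin of a listed thing).
The state is a dict: "clock": time; "qpos": joint angles; "qd": joint speeds; "joint_efforts": joint torques, N m; "position": TCP position; "tool_rot": TCP orientation; "force": force on the tool from outside, world axes, zero at the start; "moment": the same for the moment, N m; "grip_width": finger opening in m; "finger_force": force on a finger pad.
Only numpy, scipy, OpenCV 4.12 (cv2) and the standard library are available. Lean on these libraries where they do the work, as an engineer would, in place of code of your own. Each camera call takes 0.05 s, during which the arm holds its last target. There are 200 camera calls.

## Working session

There is one attempt and no reset: what is moved stays moved. The work goes in short steps, Python scripts to look and compute and a tool call to move; the robot and the scene stay as the last step left them, time stands still between calls to the robot, and variables do not carry over. Pictures are saved under pics/ and viewed, at most 10 in all, crops included, and the job is handed in when it is done.

Besides the shell and the picture viewer there is one more tool, called after ">>>" by a JSON object that holds its "fn" and its "kwargs". carry_out: Moves the arm, as the interface text tells. Its arguments: {"type":"object","properties":{"rows":{"type":"array","items":{"type":"array","items":{"type":"array","items":{"type":"number"}}}},"grip":{"type":"number"},"grip_force":{"type":"number"}},"required":["rows"]}

```bash
mkdir -p pics; cat > h.py <<'E'
import numpy as np, cv2
from workcell import bot
def ray(f,p):
    K=np.array(f["K"]);T=np.array(f["pose"])
    d=T[:3,:3]@np.linalg.solve(K,[p[0],p[1],1.]);return T[:3,3],d
def atz(f,p,z):
    o,d=ray(f,p);return o+d*(z-o[2])/d[2]
def proj(f,P):
    T=np.array(f["pose"]);c=T[:3,:3].T@(np.array(P)-T[:3,3]);u=np.array(f["K"])@c;return u[:2]/u[2]
def save(f,n): cv2.imwrite("pics/"+n,np.ascontiguousarray(f["pixels"][:,:,::-1]))
E
python3 - <<'E'
from h import *
s=bot.observe();print({k:np.round(s[k],3) for k in("clock","position","tool_rot","force","grip_width")})
for n in("top","scene"):
    f=bot.grab_frame(n);save(f,n+"0.png");print(n,np.round(f["pose"],3).tolist(),np.round(f["K"],1).tolist())
    for l,z in(("riser_hole1",.1),("dog_top",.132),("blank_low_top",.056),("blank_tall_top",.074),("mallet",0),("glue",0)):
        for r in bot.spot_point(f,l)[:3]: print(l,round(r["conf"],2),np.round(r["position"],1),np.round(atz(f,r["position"],z),4))
    if n=="top":
      for l,z in(("riser",.1),("blank_low",.056),("blank_tall",.074),("dog",.132)):
        for r in bot.regions_of(f,l)[:2]:
            c=max(cv2.findContours(r["region"].astype(np.uint8),0,2)[0],key=cv2.contourArea)
            print(l,round(r["conf"],2),np.round(cv2.minAreaRect(c),1) if 0 else cv2.minAreaRect(c),[np.round(atz(f,q,z)[:2],3).tolist() for q in cv2.boxPoints(cv2.minAreaRect(c))])
E
```

```text
{'clock': np.float64(0.0), 'position': array([0.257, 0.569, 0.231]), 'tool_rot': array([-3.14 ,  0.   ,  2.718]), 'force': array([-0.033,  0.019,  0.364]), 'grip_width': np.float64(0.086)}
top [[-0.149, -0.968, 0.201, 0.328], [-0.989, 0.145, -0.032, 0.02], [0.002, -0.204, -0.979, 1.124], [0.0, 0.0, 0.0, 1.0]] [[519.9, 0.0, 317.3], [0.0, 519.9, 232.0], [0.0, 0.0, 1.0]]
riser_hole1 0.87 [314.6 200.3] [ 0.6047 -0.0182  0.1   ]
dog_top 0.86 [314.6 193.4] [ 0.61   -0.0191  0.132 ]
blank_low_top 0.9 [469.5 264.9] [ 0.4319 -0.3169  0.056 ]
blank_tall_top 0.58 [167.6 310.1] [0.4306 0.3051 0.074 ]
mallet 0.98 [178.4 201.2] [0.6748 0.2795 0.    ]
mallet 0.21 [469.9 265.8] [ 0.4353 -0.335   0.    ]
glue 0.6 [429.9 180.8] [ 0.6381 -0.2859  0.    ]
riser 0.77 ((322.4588928222656, 226.9236602783203), (113.49291229248047, 101.03347778320312), 77.6192398071289) [[0.659, 0.085], [0.675, -0.123], [0.44, -0.133], [0.427, 0.067]]
blank_low 0.86 ((468.0, 266.5), (33.0, 58.0), 90.0) [[0.472, -0.26], [0.454, -0.38], [0.387, -0.365], [0.404, -0.247]]
blank_tall 0.96 ((173.84617614746094, 309.7307434082031),
[... 333 characters left out ...]
09.77520751953125), (33.88271713256836, 63.13922882080078), 80.13418579101562) [[0.455, 0.339], [0.457, 0.22], [0.393, 0.216], [0.391, 0.334]]
scene [[0.137, 0.824, -0.549, 1.077], [0.991, -0.118, 0.069, -0.085], [-0.008, -0.554, -0.833, 0.919], [0.0, 0.0, 0.0, 1.0]] [[509.7, 0.0, 317.9], [0.0, 509.7, 232.5], [0.0, 0.0, 1.0]]
riser_hole1 0.96 [320.1 264.9] [ 0.6091 -0.0227  0.1   ]
dog_top 0.21 [169.5 233.5] [ 0.5214 -0.2925  0.132 ]
blank_low_top 0.92 [165.  221.6] [ 0.4365 -0.3225  0.056 ]
blank_tall_top 0.86 [458.6 179.5] [0.4282 0.3009 0.074 ]
mallet 0.9 [474.5 298.5] [0.6715 0.2781 0.    ]
mallet 0.69 [192.8 321.4] [ 0.6423 -0.2776  0.    ]
glue 0.75 [189.  317.5] [ 0.633 -0.285  0.   ]
```

View pics/top0.png

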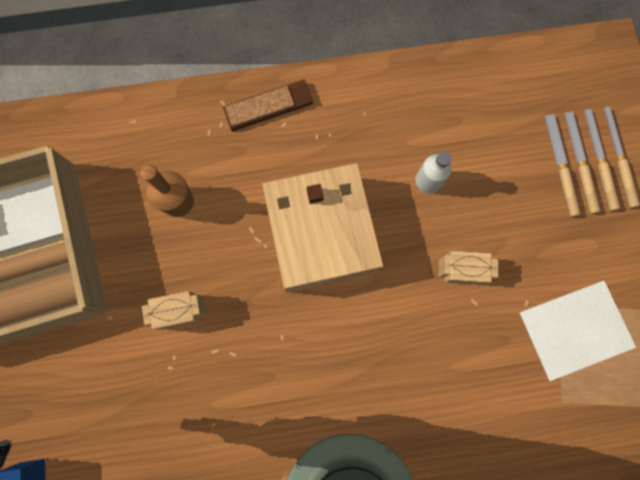

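View pics/scene0.png

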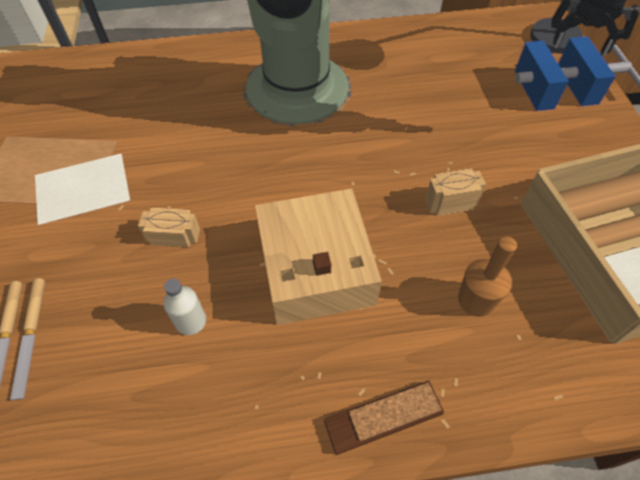

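The top view shows the block at centre (dog at 315,193), a blank on the left at (171,309) and the other on the right at (470,266). Next I fit prism silhouettes to the network masks from both cameras, to get the poses and settle which blank is the left one.

```bash
cat >> h.py <<'E'
from scipy.optimize import minimize
def sil(f,x,y,yaw,lx,ly,h,notch=0,z0=0):
    a,b,n=lx/2,ly/2,notch
    R=np.array([[np.cos(yaw),-np.sin(yaw)],[np.sin(yaw),np.cos(yaw)]])
    m=np.zeros((480*4,640*4),np.uint8)
    base=[(a,b),(a,-b),(-a,-b),(-a,b)]
    parts=[base] if not n else [[(sx*a,sy*.042) for sx,sy in((1,1),(1,-1),(-1,-1),(-1,1))],[(sx*.019,sy*b) for sx,sy in((1,1),(1,-1),(-1,-1),(-1,1))]]
    for c in parts:
        p=np.array([proj(f,[*(R@q+[x,y]),z]) for q in c for z in(z0,z0+h)])
        cv2.fillConvexPoly(m,cv2.convexHull(np.round(p*4+1.5).astype(np.int32)),1)
    return cv2.resize(m.astype(np.float32),(640,480),interpolation=cv2.INTER_AREA)
def fit(fr,x0,dims,z0=0):
    def cost(q):
        s=0
        for f,m in fr:
            g=sil(f,q[0]*.01,q[1]*.01,q[2]*.1,*dims,z0=z0);s+=1-np.minimum(g,m).sum()/np.maximum(g,m).sum()
        return s/len(fr)
    q0=np.array([x0[0]*100,x0[1]*100,x0[2]*10])
    best=min((minimize(cost,q0+[0,0,d],method="Nelder-Mead",options=dict(initial_simplex=q0+[0,0,d]+np.array([[0,0,0],[1,0,0],[0,1,0],[0,0,1]]),xatol=.01,fatol=1e-4)) for d in(-1,1)),key=lambda r:r.fun)
    return np.round([best.x[0]*.01,best.x[1]*.01,best.x[2]*.1,best.fun],4)
E
python3 - <<'E'
from h import *
F=[bot.grab_frame(n) for n in("top","scene")]
def masks(l,ctr):
    out=[]
    for f in F:
        for r in bot.regions_of(f,l):
            if np.hypot(*(np.array(r["position"])-proj(f,ctr)))<25: out.append((f,r["region"].astype(np.float32)));break
    return out
for ctr in([.43,.303,.03],[.432,-.32,.03]):
  for l in("blank_low","blank_tall"):
    M=masks(l,ctr)
    for h in(.056,.074):
        if M: print(ctr,l,len(M),h,fit(M,[ctr[0],ctr[1],0.08],(.06,.11,h,1)))
M=masks("riser",[.55,-.01,.05]);print("riser",len(M),fit(M,[.55,-.01,.1],(.22,.2,.1)), [fit([m],[.55,-.01,.1],(.22,.2,.1)) for m in M])
o=[ray(F[i],p) for i,p in((0,(167.6,310.1)),(1,(458.6,179.5)))]
A=np.c_[o[0][1],-o[1][1]];t=np.linalg.lstsq(A,o[1][0]-o[0][0],rcond=None)[0];print([np.round(o[i][0]+t[i]*o[i][1],4) for i in(0,1)])
E
```

```text
[0.43, 0.303, 0.03] blank_tall 2 0.056 [0.4319 0.3002 0.0456 0.1255]
[0.43, 0.303, 0.03] blank_tall 2 0.074 [0.4311 0.2986 0.0571 0.0453]
[0.432, -0.32, 0.03] blank_low 2 0.056 [ 0.4309 -0.3204 -0.2107  0.0364]
[0.432, -0.32, 0.03] blank_low 2 0.074 [ 0.4306 -0.3202 -0.2122  0.1362]
riser 2 [ 0.5556 -0.025   0.0702  0.0422] [array([ 0.556 , -0.0242,  0.0694,  0.0364]), array([ 0.5554, -0.0259,  0.0745,  0.0447])]
[array([0.4303, 0.3044, 0.0769]), array([0.4294, 0.3001, 0.0756])]
```

The left blank is the tall one (height fit 74 mm, IoU error 0.045 against 0.126). I'll move above it.

>>> {"fn": "carry_out", "kwargs": {"rows": [[[-0.025, -0.016, 0.0, 6], [-0.052, -0.034, 0.0, 12], [-0.079, -0.051, 0.0, 18], [-0.106, -0.069, 0.0, 24], [-0.133, -0.086, 0.0, 30], [-0.16, -0.104, 0.0, 36], [-0.187, -0.121, 0.0, 43], [-0.214, -0.139, 0.0, 49], [-0.241, -0.156, 0.0, 55.5], [-0.27, -0.175, 0.0, 62.5], [-0.27, -0.175, 0.0, 62.5], [-0.27, -0.175, 0.0, 62.5]]], "grip": 0.085}}

```text
clock: 2.5
position: [0.4321, 0.2978, 0.2315]
tool_rot: [3.141, 0.0, 1.624]
force: [0.2, 1.1, -0.8]
grip_width: 0.0849
finger_force: 0.0
```

```bash
cat >> h.py <<'E'
def st():
    s=bot.observe();print("t",round(s["clock"],2),"p",np.round(s["position"],4),"r",np.round(s["tool_rot"],4),"F",np.round(s["force"],1),"w",np.round(s["grip_width"],4),"ff",np.round(s["finger_force"],1),"q",np.round(s["qpos"],2))
E
python3 - <<'E'
from h import *
st()
f=bot.grab_frame("wrist");save(f,"w1.png");print(np.round(f["pose"],3).tolist(),np.round(f["K"],0).tolist())
for r in bot.spot_point(f,"blank_tall_top")[:2]: print(r["conf"],r["position"],atz(f,r["position"],.074))
for r in bot.regions_of(f,"blank_tall")[:1]: print(r["conf"],r["position"],fit([(f,r["region"].astype(np.float32))],[.431,.3,.06],(.06,.11,.074,1)))
E
```

```text
t 2.5 p [0.4321 0.2978 0.2315] r [3.1411e+00 1.0000e-04 1.6240e+00] F [ 0.2  1.1 -0.8] w 0.0849 ff 0.0 q [-0.93  0.37  0.28  1.87 -0.13  0.91 -0.54]
[[0.999, 0.051, 0.016, 0.428], [0.053, -0.963, -0.264, 0.365], [0.002, 0.265, -0.964, 0.375], [0.0, 0.0, 0.0, 1.0]] [[347.0, 0.0, 318.0], [0.0, 347.0, 236.0], [0.0, 0.0, 1.0]]
0.74 [315.9, 203.2] [0.4295352  0.31189055 0.074     ]
0.66 [316.3, 218.4] [0.43059491 0.29831081 0.074     ]
0.71 [317.8, 211.8] [0.4309 0.2972 0.0586 0.023 ]
```

View pics/w1.png

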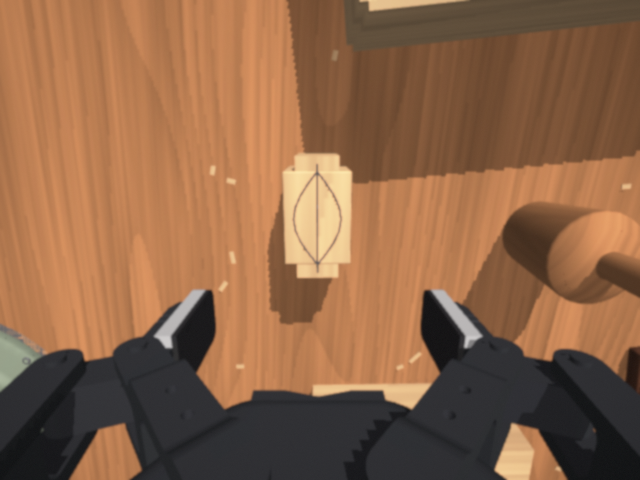

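The blank is at (317,217), centred between the open fingers and in line with them. I'll descend and grip.

>>> {"fn": "carry_out", "kwargs": {"rows": [[[0.0, -0.001, 0.02, -0.3], [0.0, -0.001, 0.05, -0.3], [0.0, -0.001, 0.085, -0.3], [0.0, -0.001, 0.12, -0.3], [0.0, -0.001, 0.15, -0.3], [0.0, -0.001, 0.175, -0.3], [0.0, -0.001, 0.192, -0.3], [0.0, -0.001, 0.2, -0.3], [0.0, -0.001, 0.2, -0.3], [0.0, -0.001, 0.2, -0.3]]]}}

```text
clock: 3.48
position: [0.4301, 0.2996, 0.0317]
tool_rot: [-3.142, -0.0, 1.633]
force: [-0.5, -0.1, -1.0]
grip_width: 0.0852
finger_force: 0.0
```

>>> {"fn": "carry_out", "kwargs": {"rows": [[[0.0, 0.0, 0.0, 0.0], [0.0, 0.0, 0.0, 0.0], [0.0, 0.0, 0.0, 0.0], [0.0, 0.0, 0.0, 0.0], [0.0, 0.0, 0.0, 0.0], [0.0, 0.0, 0.0, 0.0], [0.0, 0.0, 0.0, 0.0], [0.0, 0.0, 0.0, 0.0]]], "grip": 0.05, "grip_force": 45}}

```text
clock: 4.15
position: [0.4306, 0.2997, 0.0325]
tool_rot: [3.14, -0.001, 1.632]
force: [-1.2, 0.0, 10.1]
grip_width: 0.0596
finger_force: 47.4
```

>>> {"fn": "carry_out", "kwargs": {"rows": [[[0.0, 0.0, -0.01, 0.0], [0.0, 0.0, -0.03, 0.0], [0.0, 0.0, -0.055, 0.0], [0.0, 0.0, -0.08, 0.0], [-0.01, 0.001, -0.105, 0.0], [-0.025, 0.003, -0.125, 0.0], [-0.045, 0.006, -0.135, -0.2], [-0.065, 0.009, -0.135, -0.2], [-0.09, 0.012, -0.135, -0.3], [-0.115, 0.015, -0.135, -0.4], [-0.14, 0.018, -0.135, -0.4], [-0.165, 0.022, -0.135, -0.5]]]}}

```text
clock: 5.15
position: [0.4621, 0.1346, 0.1673]
tool_rot: [3.141, -0.001, 1.641]
force: [0.8, 0.4, -1.5]
grip_width: 0.0596
finger_force: 49.9
```

>>> {"fn": "carry_out", "kwargs": {"rows": [[[-0.025, 0.003, 0.0, 0.0], [-0.05, 0.006, 0.0, 0.0], [-0.075, 0.01, 0.0, 0.0], [-0.1, 0.013, 0.0, 0.0], [-0.122, 0.016, 0.0, 0.0], [-0.14, 0.018, 0.0, 0.0], [-0.155, 0.02, 0.0, 0.0], [-0.162, 0.021, 0.0, 0.0], [-0.165, 0.0215, 0.0, 0.0], [-0.165, 0.0215, 0.0, 0.0], [-0.165, 0.0215, 0.0, 0.0], [-0.165, 0.0215, 0.0, 0.0]]]}}

```text
clock: 6.15
position: [0.4952, -0.0263, 0.1664]
tool_rot: [3.142, -0.0, 1.642]
force: [0.4, -0.0, -2.2]
grip_width: 0.0598
finger_force: 49.9
```

```bash
python3 - <<'E'
from h import *
st()
f=bot.grab_frame("scene");save(f,"s2.png")
r=bot.spot_point(f,"riser_hole1");print(r[:1] and (r[0]["conf"],atz(f,r[0]["position"],.1)))
f=bot.grab_frame("wrist");save(f,"w2.png")
for l,z in(("dog_top",.132),("riser_hole1",.1)):
  for r in bot.spot_point(f,l)[:2]: print(l,r["conf"],r["position"],atz(f,r["position"],z))
E
```

```text
t 6.15 p [ 0.4952 -0.0263  0.1664] r [ 3.1416e+00 -3.0000e-04  1.6423e+00] F [ 0.4 -0.  -2.2] w 0.0598 ff 49.9 q [-0.29  0.42  0.29  2.01 -0.18  0.73  0.18]
(0.66, array([ 0.6109157 , -0.02369504,  0.1       ]))
dog_top 0.67 [539.3, 274.1] [ 0.61604862 -0.02137607  0.132     ]
```

View pics/s2.png

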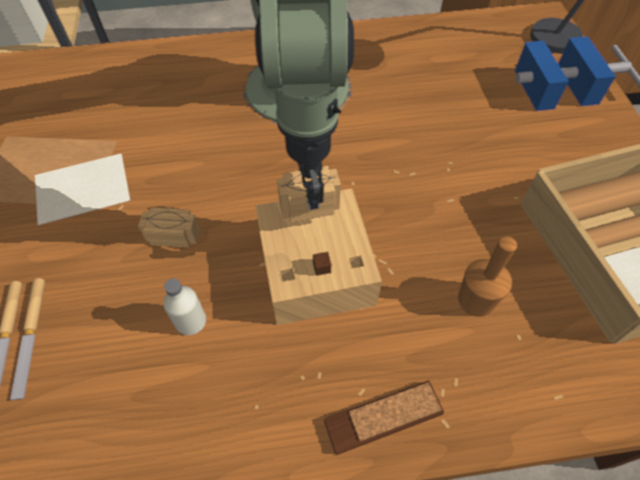

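The blank hangs level over the near half of the block, around (310,200), well clear of the dog at (321,263). Lowering it now.

>>> {"fn": "carry_out", "kwargs": {"rows": [[[0.0, 0.0, 0.006, 0.0], [0.0, 0.0, 0.014, 0.0], [0.0, 0.0, 0.021, 0.0], [0.0, 0.0, 0.026, 0.0], [0.0, 0.0, 0.029, 0.0], [0.0, 0.0, 0.031, 0.0], [0.0, 0.0, 0.0325, 0.0], [0.0, 0.0, 0.0325, 0.0], [0.0, 0.0, 0.0325, 0.0]]]}}

```text
clock: 7.15
position: [0.4954, -0.0274, 0.1339]
tool_rot: [3.141, 0.0, 1.641]
force: [0.3, 0.4, -1.9]
grip_width: 0.0597
finger_force: 49.9
```

>>> {"fn": "carry_out", "kwargs": {"rows": [[[0.0, 0.0, 0.001, 0.0], [0.0, 0.0, 0.002, 0.0], [0.0, 0.0, 0.002, 0.0], [0.0, 0.0, 0.002, 0.0]]]}}

```text
clock: 7.48
position: [0.4955, -0.0274, 0.1326]
tool_rot: [3.141, -0.0, 1.641]
force: [-5.2, 0.4, 14.9]
grip_width: 0.0597
finger_force: 51.6
```

Contact felt (15 N upward). I'll release and retreat upward.

>>> {"fn": "carry_out", "kwargs": {"rows": [[[0.0, 0.0, 0.0, 0.0], [0.0, 0.0, 0.0, 0.0], [0.0, 0.0, 0.0, 0.0], [0.0, 0.0, 0.0, 0.0], [0.0, 0.0, 0.0, 0.0], [0.0, 0.0, 0.0, 0.0], [0.0, 0.0, 0.0, 0.0]]], "grip": 0.085}}

```text
clock: 8.07
position: [0.4952, -0.0274, 0.1318]
tool_rot: [-3.142, 0.0, 1.641]
force: [0.2, 0.4, -0.2]
grip_width: 0.085
finger_force: 0.0
```

>>> {"fn": "carry_out", "kwargs": {"rows": [[[0.0, 0.0, -0.01, 0.0], [0.0, 0.0, -0.03, 0.0], [0.0, 0.0, -0.055, 0.0], [0.0, 0.0, -0.08, 0.0], [0.0, 0.0, -0.105, 0.0], [0.0, 0.0, -0.125, 0.0], [0.0, 0.0, -0.14, 0.0], [0.0, 0.01, -0.145, 0.0], [0.0, 0.02, -0.145, 0.0], [0.0, 0.025, -0.145, 0.0], [0.0, 0.025, -0.145, 0.0], [0.0, 0.025, -0.145, 0.0]]]}}

```text
clock: 9.07
position: [0.5198, -0.0257, 0.276]
tool_rot: [-3.14, 0.0, 1.641]
force: [-0.4, 0.5, -0.8]
grip_width: 0.0852
finger_force: 0.0
```

```bash
python3 - <<'E'
from h import *
st()
F={n:bot.grab_frame(n) for n in("wrist","scene","top")}
save(F["wrist"],"w3.png")
for n,f in F.items():
  for l,z in(("dog_top",.132),("riser_hole1",.1),("blank_tall_top",.174)):
    for r in bot.spot_point(f,l)[:1]: print(n,l,round(r["conf"],2),np.round(r["position"],1),np.round(atz(f,r["position"],z),4))
  for l,x0,d,z0 in(("dog",[.61,-.021,.07],(.03,.03,.032),.1),("riser",[.5555,-.025,.07],(.22,.2,.1),0),("blank_tall",[.495,-.028,.07],(.06,.11,.074,1),.1)):
    for r in bot.regions_of(f,l)[:1]: print(n,l,round(r["conf"],2),np.round(r["position"],0),fit([(f,r["region"].astype(np.float32))],x0,d,z0))
E
```

```text
t 9.07 p [ 0.5198 -0.0257  0.276 ] r [-3.1399e+00  4.0000e-04  1.6407e+00] F [-0.4  0.5 -0.8] w 0.0852 ff 0.0 q [-0.33  0.32  0.34  1.83 -0.12  1.01  0.13]
wrist dog_top 0.59 [432.2 226.6] [ 0.6169 -0.0225  0.132 ]
wrist blank_tall_top 0.77 [283.7 237.7] [ 0.4945 -0.0292  0.174 ]
wrist dog 0.64 [426. 224.] [ 0.6137 -0.0215  0.0463  0.0534]
wrist riser 0.7 [378. 181.] [ 0.5542 -0.0255  0.0702  0.2893]
wrist blank_tall 0.68 [284. 229.] [ 0.4952 -0.0296  0.0751  0.0241]
scene riser_hole1 0.9 [321.4 267.9] [ 0.6158 -0.0212  0.1   ]
scene blank_tall_top 0.69 [308.4 193.4] [ 0.4975 -0.0286  0.174 ]
scene dog 0.58 [320. 258.] [ 0.6162 -0.0223 -0.052   0.1412]
scene riser 0.93 [313. 269.] [ 0.5554 -0.0256  0.0741  0.1915]
scene blank_tall 0.72 [308. 206.] [ 0.4964 -0.0293  0.0452  0.069 ]
top riser 0.67 [277. 219.] [ 0.5611 -0.0144  0.1308  0.8918]
top blank_tall 0.46 [165. 192.] [ 0.495 -0.028 -0.03   1.   ]
```

View pics/w3.png

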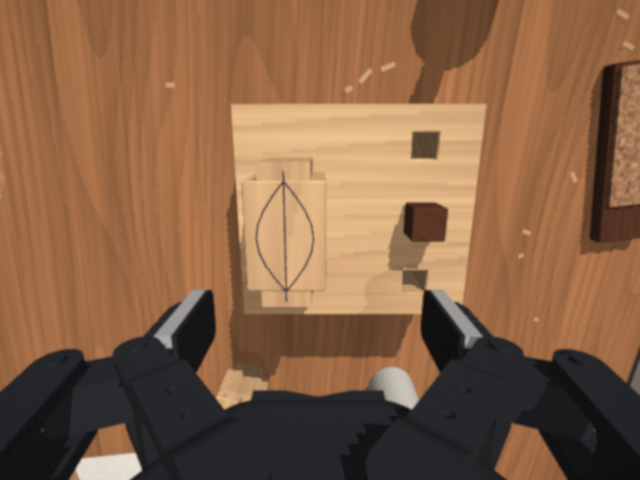

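The blank stands on the near half of the block at (284,235), leaf up and clear of the dog at (427,222). I'll move over the dog and measure again.

>>> {"fn": "carry_out", "kwargs": {"rows": [[[0.0, 0.015, 0.0, 0.0], [0.0, 0.035, 0.0, 0.0], [-0.001, 0.055, 0.005, 0.0], [-0.002, 0.075, 0.01, 0.0], [-0.003, 0.09, 0.02, 0.0], [-0.003, 0.095, 0.03, 0.0], [-0.003, 0.095, 0.03, 0.0], [-0.003, 0.095, 0.03, 0.0], [-0.003, 0.095, 0.03, 0.0]]], "grip": 0.06}}

```text
clock: 10.87
position: [0.6145, -0.0221, 0.2473]
tool_rot: [-3.142, -0.0, 1.641]
force: [0.6, -0.3, -0.4]
grip_width: 0.0595
finger_force: 0.0
```

```bash
python3 - <<'E'
from h import *
st()
f=bot.grab_frame("wrist");save(f,"w4.png")
for l,z in(("dog_top",.132),("riser_hole1",.1)):
    for r in bot.spot_point(f,l)[:2]: print(l,round(r["conf"],2),np.round(r["position"],1),np.round(atz(f,r["position"],z),4))
for r in bot.regions_of(f,"dog")[:1]: print(round(r["conf"],2),np.round(r["position"],0),fit([(f,r["region"].astype(np.float32))],[.615,-.0217,.07],(.03,.03,.032),.1))
print("tcp px",proj(f,bot.observe()["position"]), "dogtop corners", [np.round(proj(f,[.615+a,-.0217+b,.132])) for a in(-.015,.015) for b in(-.015,.015)])
E
```

```text
t 10.87 p [ 0.6145 -0.0221  0.2473] r [-3.1416 -0.      1.6406] F [ 0.6 -0.3 -0.4] w 0.0595 ff 0.0 q [-0.28  0.51  0.32  1.62 -0.18  1.04  0.17]
dog_top 0.95 [319.8 231.3] [ 0.6159 -0.0222  0.132 ]
0.78 [317. 229.] [ 0.6138 -0.0221  0.0866  0.0578]
tcp px [319.80090598 295.21389586] dogtop corners [array([298., 248.]), array([300., 210.]), array([337., 250.]), array([340., 213.])]
```

View pics/w4.png

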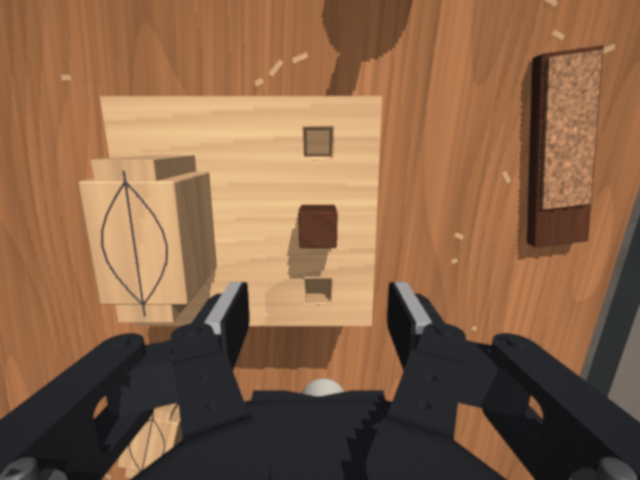

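The dog's head (top spanning columns 299–338) is centred between the fingers (inner sides at 248 and 388). I'll descend and grip.

>>> {"fn": "carry_out", "kwargs": {"rows": [[[0.0, 0.0005, 0.015, 0.0], [0.0, 0.0005, 0.04, 0.0], [0.0, 0.0005, 0.065, 0.0], [0.0, 0.0005, 0.09, 0.0], [0.0, 0.0005, 0.11, 0.0], [0.0, 0.0005, 0.125, 0.0], [0.0, 0.0005, 0.135, 0.0], [0.0, 0.0005, 0.14, 0.0], [0.0, 0.0005, 0.142, 0.0], [0.0, 0.0005, 0.142, 0.0], [0.0, 0.0005, 0.142, 0.0]]]}}

```text
clock: 11.98
position: [0.6161, -0.0219, 0.1057]
tool_rot: [3.14, -0.0, 1.641]
force: [0.6, 0.5, 0.2]
grip_width: 0.0602
finger_force: 0.0
```

>>> {"fn": "carry_out", "kwargs": {"rows": [[[0.0, 0.0, 0.0, 0.0], [0.0, 0.0, 0.0, 0.0], [0.0, 0.0, 0.0, 0.0], [0.0, 0.0, 0.0, 0.0], [0.0, 0.0, 0.0, 0.0], [0.0, 0.0, 0.0, 0.0], [0.0, 0.0, 0.0, 0.0], [0.0, 0.0, 0.0, 0.0]]], "grip": 0.02, "grip_force": 30}}

```text
clock: 12.65
position: [0.6155, -0.0219, 0.1054]
tool_rot: [-3.141, -0.0, 1.641]
force: [-3.6, 0.2, 7.8]
grip_width: 0.0297
finger_force: 30.1
```

The dog is gripped (30 mm opening, 30 N). I'll pull it up 42 mm.

>>> {"fn": "carry_out", "kwargs": {"rows": [[[0.0, 0.0, -0.003, 0.0], [0.0, 0.0, -0.007, 0.0], [0.0, 0.0, -0.012, 0.0], [0.0, 0.0, -0.017, 0.0], [0.0, 0.0, -0.022, 0.0], [0.0, 0.0, -0.027, 0.0], [0.0, 0.0, -0.032, 0.0], [0.0, 0.0, -0.036, 0.0], [0.0, 0.0, -0.039, 0.0], [0.0, 0.0, -0.041, 0.0], [0.0, 0.0, -0.042, 0.0], [0.0, 0.0, -0.042, 0.0]]]}}

```text
clock: 13.65
position: [0.6158, -0.0219, 0.147]
tool_rot: [3.141, -0.0, 1.641]
force: [-0.4, -0.9, -0.2]
grip_width: 0.0295
finger_force: 30.0
```

>>> {"fn": "carry_out", "kwargs": {"rows": [[[0.0, 0.0, 0.0, 0.0], [0.0, 0.0, 0.0, 0.0], [0.0, 0.0, 0.0, 0.0]]]}}

```text
clock: 13.9
position: [0.6157, -0.0219, 0.1466]
tool_rot: [-3.141, 0.0, 1.641]
force: [0.4, -0.7, -0.7]
grip_width: 0.0292
finger_force: 30.0
```

```bash
python3 - <<'E'
from h import *
st()
f=bot.grab_frame("scene");cv2.imwrite("pics/s5.png",cv2.resize(np.ascontiguousarray(f["pixels"][130:330,220:420,::-1]),(600,600),interpolation=cv2.INTER_CUBIC))
s=bot.observe()["position"]
for l,z in(("dog_top",.174),("riser_hole1",.1),("blank_tall_top",.174)):
    for r in bot.spot_point(f,l)[:2]: print(l,round(r["conf"],2),np.round(r["position"],1),np.round(atz(f,r["position"],z),4))
print("pred dogtop",[proj(f,[.6155,-.0215,z]).round(1) for z in(.164,.174,.184)])
c,sn=np.cos(.071),np.sin(.071)
print("far top corners crop px",{z:[((proj(f,[.6155+c*.015-sn*b,-.0215+sn*.015+c*b,z])-[220,130])*3).round(0).tolist() for b in(-.015,.015)] for z in(.142,.164,.174,.184)})
for l in("dog","blank_low"):
    for r in bot.regions_of(f,l)[:2]: print(l,round(r["conf"],2),np.round(r["position"],1))
E
```

```text
t 13.9 p [ 0.6157 -0.0219  0.1466] r [-3.1415  0.      1.6409] F [ 0.4 -0.7 -0.7] w 0.0292 ff 30.0 q [-0.25  0.62  0.28  1.71 -0.22  0.84  0.2 ]
riser_hole1 0.96 [320.5 267.1] [ 0.6139 -0.0226  0.1   ]
riser_hole1 0.45 [312.7 216. ] [ 0.4971 -0.0217  0.1   ]
pred dogtop [array([321.1, 249.5]), array([321.1, 246.5]), array([321.1, 243.4])]
far top corners crop px {0.142: [[284.0, 404.0], [334.0, 395.0]], 0.164: [[283.0, 385.0], [334.0, 376.0]], 0.174: [[283.0, 376.0], [335.0, 367.0]], 0.184: [[283.0, 367.0], [335.0, 357.0]]}
dog 0.63 [316.4 264.7]
blank_low 0.88 [169.8 225.7]
```

View pics/s5.png

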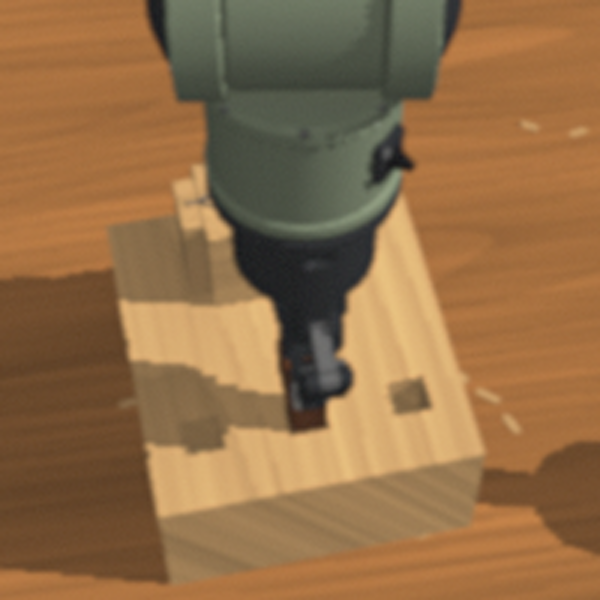

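The dog's shaft is showing under the fingers at about crop (305,410), so it has risen. I'll zoom in to check for slip.

```bash
python3 - <<'E'
from h import *
f=bot.grab_frame("scene");g=f["pixels"][235:280,300:345,::-1]
im=cv2.resize(np.ascontiguousarray(g),(585,585),interpolation=cv2.INTER_CUBIC)
im=cv2.convertScaleAbs(im,alpha=1.8)
c,sn=np.cos(.071),np.sin(.071)
for z,col,h in((.1,(255,0,0),.011),(.142,(0,255,0),.015),(.174,(0,0,255),.015)):
    for b in(-h,h):
        p=(proj(f,[.6155+c*h-sn*b,-.0215+sn*h+c*b,z])-[300,235])*13+6;cv2.circle(im,tuple(int(v) for v in p),4,col,-1)
cv2.imwrite("pics/s6.png",im)
E
```

```text
(no output)
```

View pics/s6.png

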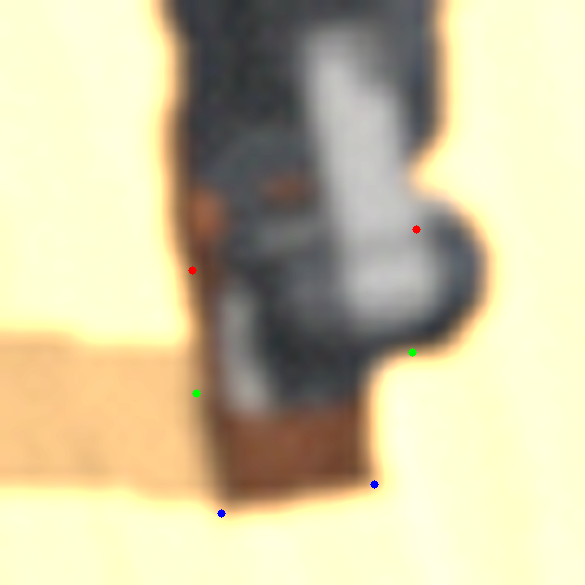

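The shaft's foot edge and the head's underside match the predicted marks to about a pixel. That means no slip and no tilt, so I'm handing in.

```bash
python3 - <<'E'
from h import *
st();print(bot.job_done())
E
```

```text
t 14.25 p [ 0.6157 -0.0219  0.1468] r [3.1416 0.     1.6409] F [-1.4  0.2 -1. ] w 0.0297 ff 30.0 q [-0.25  0.62  0.28  1.71 -0.22  0.84  0.2 ]
the job is handed in; nothing more can be done
None
```

I set the left (tall) blank on the bench block leaf up and let go of it, then raised the dog about 41–42 mm until its top was level with the blank's. I handed the job in at 14.25 s, still gripping the dog at 30 N; no verdict was returned.

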